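Take the GO plug gauge out of its case and hold it level for inspection

TASK

Before the bored sleeve is gauged, the ground steel end of the GO plug gauge has to be looked over for nicks. Lift the clear cover off the gauge case by its knob and set it upright on the board faced with black rubber; then draw the green-banded gauge out of its socket by its handle, keeping the fingers off its ground steel end, and turn it roughly level. Finish still holding it there, level and motionless in clear air, all of it at least 15 cm above the bench, with the red-banded gauge left in its socket and the sleeve, latch block and bolt left where they are.

Things in the scene. Friction and masses are not known exactly. Their poses are not given: they have to be found in the camera images.
- gauge_case: Fixed wooden gauge case: plinth 98 x 178 x 14 mm (x, y, z) with a block 70 x 150 x 36 mm on it; top 50 mm above the bench. Origin: centre of the underside, z up. Two upright sockets, 24 mm bore, floor 14 mm above the bench, at y = +38 and -38 mm on its own axis; a gauge in each. It stands left or right of the robot's middle, long side across (yaw within 0.5 rad).
- cover: Loose clear plastic cover of the case, a box open below, 80 x 160 x 128 mm outside (walls 3 mm), 0.2 to 0.4 kg; it stands on the plinth over the block, 2 mm free all round, yaw as the case. Origin: centre of its lower rim (14 mm above the bench when on the case); z up, y along the long side. It clears the gauge handles once raised 115 mm straight up.
- cover_knob (a point): Middle of the head of the round black knob on top of the cover: head 28 mm across and 26 mm high, on a 10 mm high stem; this point is 152 mm above the cover's lower rim and 24 mm above its top face. Grip it from above, at any yaw.
- go_gauge: GO plug gauge: loose round rod 112 mm long, 0.11 to 0.23 kg, upright in one of the two sockets (which one varies). Origin: centre of its lower end face; z along its axis to the handle end. 0-33 mm: ground steel end, 22 mm across; then a neck; 36-112 mm: round aluminium handle, 18 mm across, 75 mm stands out,gripped at any yaw or tilt; last 16 mm green. Centre of mass at z about 42 mm.
- go_gauge_handle (a point): A point on the axis of the green-banded gauge in its handle, 85 mm from the lower end face.
- go_gauge_member: The ground steel end of the green-banded gauge (its first 36 mm), part of the gauge; same origin and axes as go_gauge. Fingers must not touch it.
- nogo_gauge: The NO-GO plug gauge: same shape and size as the GO gauge but with a red band and red end; it stands in the other socket, 76 mm from the GO gauge, and stays there.
- pad: Wooden board faced with black ribbed rubber, fixed, 150 x 210 x 20 mm (x, y, z), empty; its top is 20 mm above the bench; origin at the centre of its underside. It lies on the other side of the robot's middle from the case, 30 to 47 cm between their centres; nothing between them is taller than 30 mm except the sleeve behind (90 mm).
- sleeve: Bystander: the blackened flanged sleeve to be gauged later, 37 mm across, 90 mm tall, standing on the bench between and behind case and pad. Origin at the centre of its underside.
- latch: Bystander: small steel latch block 24 x 30 x 15 mm lying between case and pad. Origin: centre of the underside.
- bolt: Bystander: short bolt, 17 mm across, 24 mm tall, standing on its head between case and pad. Origin: centre of the underside.

How it is judged (in metres and radians):
On the way, in this order (a step that is already met when the one before it is completed fails the run):
1. the cover stands upright on the rubber-faced board, let go, while the green-banded gauge is still in its socket (contact force between cover and pad above 0.5 N and angle between cover's own z axis and vertical below 0.08 rad and height (world z) of cover below 0.028 m and linear speed of cover below 0.02 m/s and contact force between cover and the fingers below 0.1 N and z of go_gauge in the frame of gauge_case below 0.025 m), for 0.2 s.
2. the green-banded gauge is drawn out of its socket in the gripper (z of go_gauge in the frame of gauge_case above 0.052 m and contact force between go_gauge and the fingers above 1 N), for 0.1 s.
At the end, for the whole second after the job is handed in: The green-banded gauge is held by the fingers alone, motionless, its axis within 25 degrees of level and all of it more than 0.15 m above the bench; the cover stands upright (within 4.5 degrees) on the rubber-faced board, not touched; the red-banded gauge still stands in its socket (angle between go_gauge's own z axis and vertical between 1.134 and 2.007 rad and height (world z) of each of go_gauge, go_gauge_handle above 0.15 m and contact force between go_gauge and the fingers above 2 N and contact force between go_gauge and cover below 0.1 N and contact force between go_gauge and gauge_case below 0.1 N and contact force between go_gauge and sleeve below 0.1 N and linear speed of go_gauge below 0.02 m/s and angular speed of go_gauge below 0.2 rad/s and contact force between cover and pad above 0.5 N and angle between cover's own z axis and vertical below 0.08 rad and height (world z) of cover below 0.028 m and contact force between cover and the fingers below 0.1 N and z of nogo_gauge in the frame of gauge_case below 0.025 m and angle between nogo_gauge's own z axis and vertical below 0.2 rad); the arm keeps its last pose, push and grip.
It fails at once if the fingers touch the ground steel end of the green-banded gauge (contact force between go_gauge_member and the fingers above 1 N).
It fails at once if the red-banded gauge is pulled out (z of nogo_gauge in the frame of gauge_case above 0.035 m).
It fails at once if the sleeve, latch block or bolt is pushed about (more than 3 cm) (distance of any of sleeve, latch, bolt from where it was at the start of the episode above 0.03 m).
It also fails if it takes over 61 s, if anything falls off the work surface, if the arm or the gripper's body presses on something with over 40 N, if the wrist force passes 120 N, or if a joint passes its speed limit or range.

ROBOT

A 6-joint arm with a two-finger parallel gripper is mounted at the origin on a cart in front of the work surface, level with it; the furniture and walls round the work are solid. World frame = base frame: x ahead of the robot, y to its left, z up, the work surface at z = 0. Lengths are in mm, angles in rad, forces in N, time in s.
With the tool pointing down it reaches from about 300 to 775 mm from the base axis. Payload 14.6 kg.
Tool frame: the origin (TCP) lies on the centre line of the jaws, within the pads' length; the fingertips stand 19 mm ahead of it and the grasp point (between the pads) is the TCP (bot.tip_reach is the distance from the TCP to the fingertips, in mm); z points along the fingers, y is the line along which they close (so a half turn about z gives the same grasp; the last joint's range is limited). The gripper opens to 85 mm and grips with 20 to 120 N. Pads are 22 mm wide; open, the fingers measure 114 mm over their backs; the gripper's body (76 mm by 85 mm) begins 54 mm behind the grasp point. The pads swing forward as they close: fully open they stand 13 mm farther back than shut.
Start: joints at [-0.067, 0.3, 1.521, -0, 1.321, -0.067], TCP at [549.991, -0.002, 250.281] pointing down, gripper open.
Joint ranges: [-3.03, 3.03], [-0.79, 2.21], [0.23, 2.52], [-1.04, 4.18], [0, 3.07], [-2.55, 2.55]. Speed limits (rad/s): [2.22, 2.22, 2.57, 3.14, 3.14, 3.14].

INTERFACE

Orientations are given as a unit quaternion [w, x, y, z].
In Python, from rig import bot gives the robot as it stands. Calls block until the motion is done:
- bot.move_to(position, orientation): joint-space move of the TCP to a pose.
- bot.servo_line(position, attitude=None, speed=150, until_force=None): straight line of the TCP; attitude=None keeps the orientation; speed is the mean speed in mm/s. With until_force (N) it stops when the force on the tool has changed by that much, and returns True; else False.
- bot.move_joints(angles): joint-space move.
- bot.move_gripper(opening, grip_force=None): finger opening in mm; grip_force is the grip in N (None keeps the last); returns when the fingers have stopped.
- bot.dwell(seconds).
- bot.ik(position, orientation): joint angles nearest the present ones, or None.
- bot.read_state(): the state.
- bot.read_camera(name): name is "scene" or "side" or "wrist"; returns a dict with "image" (420x560x3 uint8, blue, green, red), "depth" (420x560 float32, mm along the optical axis (not along the pixel's ray), 0 where there is no reading), "fovy" (degrees; the focal length in pixels is half the picture's height over the tangent of half this angle, whatever the lens; pixels are square), "cx", "cy" (the principal point, pixels), "eye" and "attitude" of the camera in the world; the wrist camera has in their place "mount" (4x4, takes a point from camera to tool coordinates, whose origin is the TCP and whose axes are the flange's). Camera axes: x right, y down, z forward; pixel columns grow to the right and rows downward; lengths in mm; the calibration is good to about 2 mm. A picture is of the moment at which its call begins: read the wrist's pose just before it.
A pose or a line that the arm cannot do raises bot.MotionError and nothing moves.
- bot.finish_job(): hands the job in; it is judged then, once.
The state is a dict: "clock": time; "joint_positions": joint angles; "qvel": joint speeds; "effort": joint torques, N m; "ee_pos": TCP position; "tool_rot": TCP orientation; "ft_force": force on the tool from outside, world axes, zero at the start; "moment": the same for the moment, N m; "grip_width": finger opening in mm; "grip_force": force on a finger pad.
Only numpy, scipy, OpenCV 4.12 (cv2) and the standard library are available. Lean on these libraries where they do the work, as an engineer would, in place of code of your own. Each camera call takes 0.05 s, during which the arm holds its last target. There are 200 camera calls.

## Working session

There is one attempt and no reset: what is moved stays moved. The work goes in short steps, each a Python script; the robot and the scene stay as the last script left them, time stands still between calls to the robot, and variables do not carry over. Pictures are saved under pics/ and viewed, at most 10 in all, crops included, and the job is handed in when it is done.

```bash
ls; mkdir -p pics; cat > h.py <<'E'
import numpy as np, cv2
from rig import bot
from scipy.spatial.transform import Rotation as R
def rot(q): return R.from_quat([q[1],q[2],q[3],q[0]])
def quat(r): x,y,z,w=r.as_quat(); return [w,x,y,z]
def cam(name):
    s=bot.read_state(); c=bot.read_camera(name)
    if name=='wrist':
        T=np.eye(4);T[:3,:3]=rot(s['tool_rot']).as_matrix();T[:3,3]=s['ee_pos'];T=T@np.array(c['mount'])
    else:
        T=np.eye(4);a=np.array(c['attitude']);T[:3,:3]=a if a.shape==(3,3) else rot(a).as_matrix();T[:3,3]=c['eye']
    c['T']=T;c['f']=c['image'].shape[0]/2/np.tan(np.radians(c['fovy'])/2)
    return c
def ray(c,u,v):
    d=np.stack([(np.asarray(u)-c['cx'])/c['f'],(np.asarray(v)-c['cy'])/c['f'],np.ones_like(np.asarray(u,float))],-1)
    return d@c['T'][:3,:3].T
def plane(c,u,v,z):
    d=ray(c,u,v);o=c['T'][:3,3]; return o+d*((z-o[2])/d[...,2])[...,None]
def cloud(c):
    v,u=np.mgrid[:420,:560]; return c['T'][:3,3]+ray(c,u,v)*c['depth'][...,None]
def proj(c,p):
    q=(np.asarray(p)-c['T'][:3,3])@c['T'][:3,:3]; return q[...,:2]/q[...,2:]*c['f']+[c['cx'],c['cy']]
def down(yaw): return quat(R.from_euler('z',yaw)*R.from_euler('x',np.pi))
E
python3 - <<'E'
from h import *
for n in ['scene','side','wrist']:
    c=cam(n); cv2.imwrite(f'pics/{n}0.png',c['image']); print(n,c['fovy'],c['cx'],c['cy'],c['T'].round(2).tolist())
print(bot.read_state())
E
```

```text
pics
scene 53.79595637229931 268.544615813353 213.55410707178856 [[0.59, -0.36, 0.73, -90.05], [-0.81, -0.25, 0.53, -472.49], [-0.01, -0.9, -0.44, 493.57], [0.0, 0.0, 0.0, 1.0]]
side 52.61284902556084 277.46318314472785 215.01599261463494 [[-1.0, 0.02, 0.01, 539.11], [0.0, 0.62, -0.79, 663.52], [-0.02, -0.79, -0.62, 632.64], [0.0, 0.0, 0.0, 1.0]]
wrist 62.32334200483237 283.98407492607384 209.13022372585664 [[1.0, 0.0, -0.0, 549.18], [-0.0, -0.96, -0.27, 68.21], [-0.0, 0.27, -0.96, 374.38], [0.0, 0.0, 0.0, 1.0]]
{'clock': 0.15, 'joint_positions': array([-6.65995327e-02,  3.00335957e-01,  1.52140845e+00,  2.77945699e-06,
        1.32069413e+00, -6.65740184e-02]), 'qvel': array([ 0.00107672, -0.00247823, -0.00368735,  0.00113505,  0.00319073,
       -0.00041128]), 'effort': array([ 1.15317634e-03, -5.43663168e+01, -3.61884356e+01, -9.07762978e-05,
        3.16729136e-03,  4.75633647e-05]), 'ee_pos': array([5.49851077e+02, 7.86589545e-03, 2.49868476e+02]), 'tool_rot': array([-3.19187827e-04,  7.07115982e-01,  7.07097454e-01, -2.77489909e-04]), 'ft_force': array([ 0.11266896,  0.54688547, -0.10385822]), 'moment': array([-0.00623729,  0.00239919, -0.02948342]), 'grip_force': 0.0, 'grip_width': 85.54942086678551}
```

View pics/scene0.png

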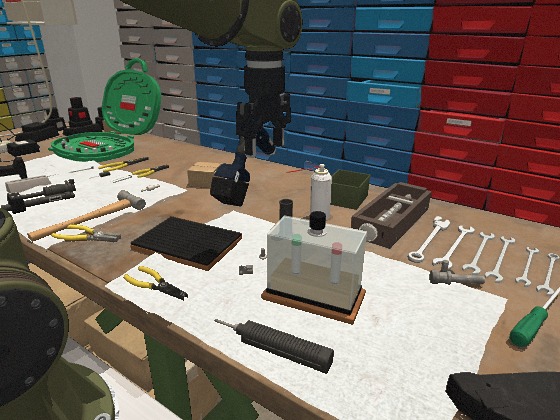

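View pics/side0.png

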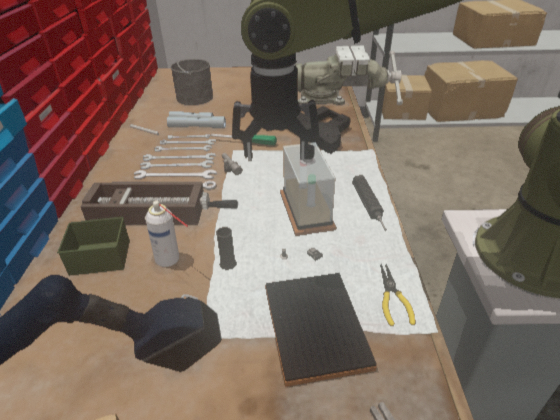

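The scene view shows the covered case at about (315,270), its knob at (317,220), the green band at (296,242) left of the red one at (337,248), the pad at (187,241) and the sleeve at (286,210). The side view shows the pad at (318,325), the case at (308,190), the knob at (308,155), and the bolt and latch at (284,253) and (315,253). A dark lamp-like object sits at (150,330).

```bash
python3 - <<'E'
from h import *
C={n:cam(n) for n in ['scene','side']}
def blob(c,m,seed):
    m=cv2.morphologyEx(m.astype(np.uint8),cv2.MORPH_OPEN,np.ones((3,3)));n,l,s,ct=cv2.connectedComponentsWithStats(m)
    k=min(range(1,n),key=lambda i:np.hypot(*(ct[i]-seed))+(s[i][4]<20)*1e3); return (l==k),s[k],ct[k]
for n,seedp,seedk in [('scene',(187,241),(317,220)),('side',(318,325),(308,155))]:
    c=C[n];g=c['image'].max(2);P=cloud(c)
    m,s,ct=blob(c,g<60,np.array(seedp)); v,u=np.nonzero(m); Q=plane(c,u,v,20.)
    print(n,'pad',s,'rect',cv2.minAreaRect(Q[:,:2].astype(np.float32)),'zmed',np.median(P[m][:,2]))
    m,s,ct=blob(c,g<60,np.array(seedk)); Q=P[m]; print('knob',s,ct,'depth med',np.median(Q,0),'plane166',plane(c,*ct,166.))
    hsv=cv2.cvtColor(c['image'],cv2.COLOR_BGR2HSV)
    for nm,mm in [('green',(abs(hsv[...,0].astype(int)-70)<25)&(hsv[...,1]>70)),('red',((hsv[...,0]<8)|(hsv[...,0]>172))&(hsv[...,1]>60))]:
        mm=mm.copy(); w=np.zeros_like(mm); w[s[1]-5:s[1]+75,s[0]-50:s[0]+60]=1
        m2,s2,c2=blob(c,mm&w,ct+[0,25]); print(nm,s2,c2,plane(c,*c2,118.))
    # plinth by colour window, height
    b=c['image'].astype(int); w=(P[...,2]>8)&(P[...,2]<19)&(b[...,2]-b[...,0]>25)
    w&=np.hypot(P[...,0]-np.median(Q[:,0]),P[...,1]-np.median(Q[:,1]))<130
    print('plinth',w.sum(),cv2.minAreaRect(P[w][:,:2].astype(np.float32)))
# tall stuff: max height in coarse cells of side+scene cloud
for n in C:
    P=cloud(C[n])[C[n]['depth']>0]; 
    w=(P[:,2]>40)&(P[:,0]>300)&(P[:,0]<900)&(abs(P[:,1])<450); Q=P[w]
    H={}
    for p in Q: k=(int(p[0]//60)*60,int(p[1]//60)*60); H[k]=max(H.get(k,0),int(p[2]))
    print(n,H)
E
```

```text
scene pad [ 131  217  109   48 2983] rect ((479.8660583496094, 179.2046356201172), (154.8835906982422, 214.53297424316406), 10.06195068359375) zmed 21.53559551579218
knob [310 211  16  19 263] [317.23574144 220.25855513] depth med [ 471.85535346 -166.1067809   171.41776731] plane166 [ 481.32978045 -161.36674657  166.        ]
green [292 241   7   4  25] [294.92 242.56] [ 463.98867848 -127.50454579  118.        ]
red [332 246  10   9  63] [336.53968254 250.        ] [ 484.17879331 -201.02312265  118.        ]
plinth 743 ((479.3768310546875, -162.10023498535156), (98.80416870117188, 177.17013549804688), 11.611712455749512)
side pad [149 338  50  32 863] rect ((718.4613037109375, 256.26318359375), (78.86744689941406, 50.1053581237793), 32.6087760925293) zmed 52.027804882076
knob [309 104  26  26 268] [317.29477612 115.69776119] depth med [483.31319143  12.3076537  319.03008511] plane166 [ 447.03097606 -342.15092326  166.        ]
green [259 136  17   6  85] [267.24705882 138.12941176] [ 575.39355945 -317.80966145  118.        ]Traceback (most recent call last):
  File "<stdin>", line 14, in <module>
  File "<stdin>", line 5, in blob
ValueError: min() iterable argument is empty
```

View pics/wrist0.png

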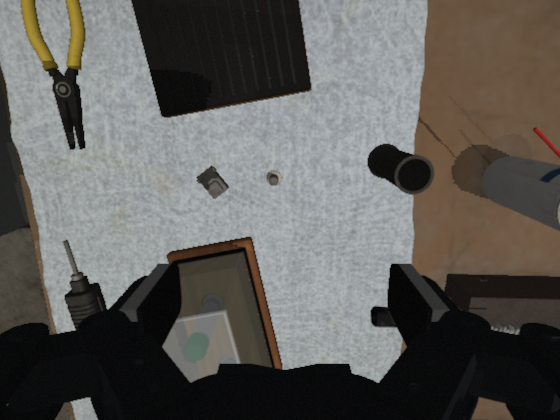

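The wrist view shows the pad at (225,50), latch at (213,181), bolt at (273,178), sleeve at (400,170), and the case corner at (250,240). That agrees with the fits: pad at (480,179), yaw 10°; case at (479,-162), yaw about 12°. Next I check the knob from above.

```bash
python3 - <<'E'
from h import *
yaw=np.radians(90+11.6)
bot.move_to([480,-162,265],down(yaw)); bot.dwell(0.3)
s=bot.read_state();print(s['ee_pos'],s['clock'])
c=cam('wrist'); cv2.imwrite('pics/w1.png',c['image'])
P=cloud(c);g=c['image'].max(2)
m=(P[...,2]>172)&(P[...,2]<188)&(g<90)&(np.hypot(P[...,0]-480,P[...,1]+162)<35)
v,u=np.nonzero(m);Q=P[m];print(m.sum(),Q[:,2].mean());
q=plane(c,u,v,179.)
print('knob circle',cv2.minEnclosingCircle(q[:,:2].astype(np.float32)),q.mean(0))
print('centre px',u.mean(),v.mean())
E
```

```text
[ 480.32689722 -161.29231656  264.81435354] 1.2917
1399 178.49342968424656
knob circle ((480.3630065917969, -160.5413818359375), 14.16954517364502) [ 480.35862474 -160.47850776  179.        ]
centre px 285.3288062902073 223.54467476769122
```

View pics/w1.png

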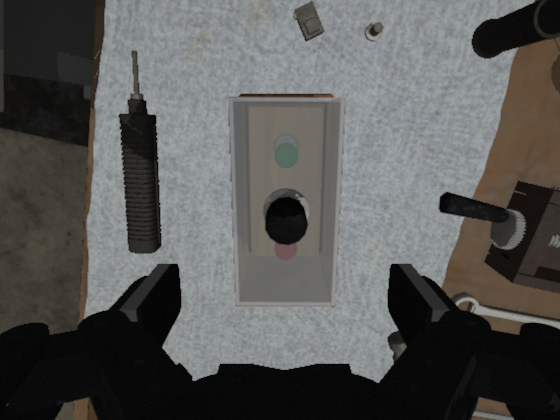

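The wrist view shows the knob centred at (286,222). The cover edges are parallel to the image, so the yaw is right. The green gauge is at (286,152), on the +y side, and the red one is at (286,248). The knob circle radius of 14.2 mm and top height of 178.5 mm match the given sizes, so I grip and lift.

```bash
python3 - <<'E'
from h import *
p=np.array([480.4,-160.7])
bot.servo_line([*p,169],speed=120)
bot.move_gripper(20,60); s=bot.read_state(); print(s['grip_width'],s['grip_force'],s['ee_pos'],s['clock'])
f0=s['ft_force']
bot.servo_line([*p,305],speed=70); bot.dwell(.2)
s=bot.read_state(); print(s['grip_width'],s['ee_pos'],s['ft_force']-f0,s['clock'])
c=cam('scene'); cv2.imwrite('pics/s2.png',c['image'][60:400,100:500])
E
```

```text
26.240052035640883 58.89395356178284 [ 480.62637213 -160.7244674   169.35819301] 2.8667
26.121084173243446 [ 480.39945743 -160.68731012  304.9015254 ] [-1.03709604 -1.55907968 -6.60105487] 5.1583
```

View pics/s2.png

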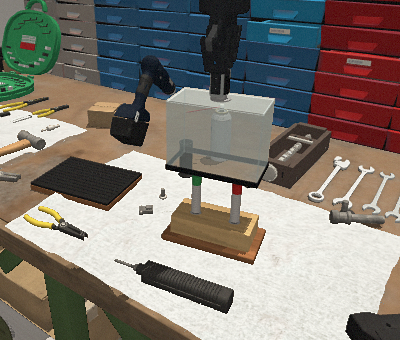

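The cover hangs clear, with its rim above both gauge handles at crop (197,180) and (237,188), and the path to the pad is open. Now I carry it over and place it.

```bash
python3 - <<'E'
from h import *
bot.servo_line([480.4,-160.7,330],speed=150)
bot.servo_line([480,179,330],speed=170); bot.dwell(.3)
bot.servo_line([480,179,190],speed=100); bot.dwell(.2)
r=bot.servo_line([480,179,171],speed=25,until_force=3); s=bot.read_state(); print(r,s['ee_pos'],s['clock'],s['grip_width'])
c=cam('scene'); cv2.imwrite('pics/s3.png',c['image'][100:330,80:400])
E
```

```text
True [480.14218374 179.00521763 175.2847906 ] 10.3083 26.199307285330356
```

View pics/s3.png

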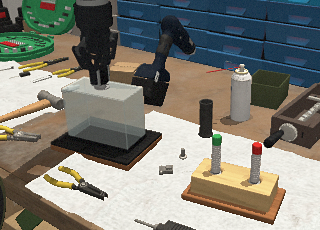

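The cover stands on the board at crop (105,120), with contact at z = 175.3 as expected, and both gauges are in their sockets. Next I let go and look at the green gauge from above.

```bash
python3 - <<'E'
from h import *
bot.move_gripper(70); bot.dwell(.2)
bot.servo_line([480,179,290],speed=120)
bot.move_to([473,-123.5,250],down(np.radians(101.6))); bot.dwell(.3)
c=cam('wrist'); cv2.imwrite('pics/w4.png',c['image'])
P=cloud(c);h=cv2.cvtColor(c['image'],cv2.COLOR_BGR2HSV)
for n,x0,m in [('green',(473,-123.5),abs(h[...,0].astype(int)-70)<25),('red',(488,-198),(h[...,0]<8)|(h[...,0]>172))]:
    m=m&(h[...,1]>90)&(abs(P[...,2]-126)<5)&(np.hypot(P[...,0]-x0[0],P[...,1]-x0[1])<30)
    v,u=np.nonzero(m); q=plane(c,u,v,126.)
    print(n,m.sum(),P[m][:,2].mean(),cv2.minEnclosingCircle(q[:,:2].astype(np.float32)),q.mean(0))
s=bot.read_state();print(s['clock'],s['ee_pos'])
c=cam('scene'); cv2.imwrite('pics/s4.png',c['image'][100:330,80:400])
P=cloud(c);print('knob z',[P[y,x,2] for y,x in [(185,183),(188,186)]])
E
```

```text
green 440 126.62933114815434 ((472.9842529296875, -123.88357543945312), 9.242591857910156) [ 473.26821784 -123.63869739  126.        ]
red 385 126.14085664627102 ((487.6709289550781, -197.18997192382812), 9.983527183532715) [ 487.86673603 -197.21471736  126.        ]
13.675 [ 473.13776704 -123.07535819  250.03912656]
knob z [np.float64(156.56332652886056), np.float64(151.8399854549683)]
```

View pics/w4.png

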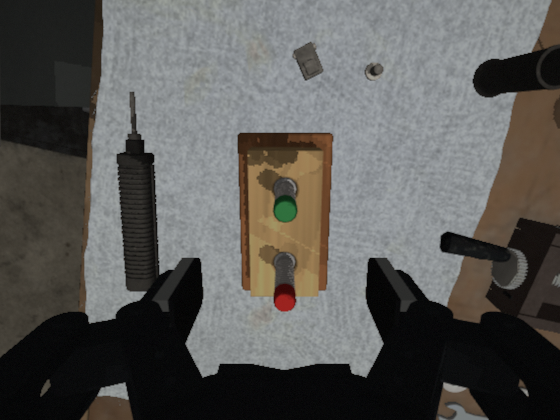

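View pics/s4.png

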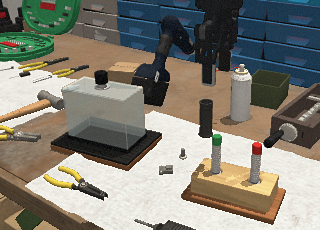

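The wrist view shows the green end at (285,209) and the red end at (285,298), both in their sockets. The scene crop shows the cover upright and free on the board with its knob at (100,77). The green end has a radius of 9.2 mm at z = 126 and centre (473,-123.8), all as expected. I now check that the level poses can be reached, then grip and draw the gauge.

```bash
python3 - <<'E'
from h import *
p=np.array([473.1,-123.7])
bot.servo_line([*p,95],speed=100)
bot.move_gripper(10,90); s=bot.read_state(); print(s['grip_width'],s['grip_force'],s['ee_pos'],s['clock'])
bot.servo_line([*p,300],speed=80); bot.dwell(.2)
s=bot.read_state(); print(s['grip_width'],s['ee_pos'],s['joint_positions'].round(2),s['clock'])
c=cam('wrist'); cv2.imwrite('pics/w5.png',c['image'])
r0=rot(s['tool_rot'])
for t in (75,85):
  for az in range(-180,180,30):
    ax=np.array([-np.sin(np.radians(az)),np.cos(np.radians(az)),0])  # tips tool z towards azimuth az
    q=quat(R.from_rotvec(-np.radians(t)*ax)*r0)
    for pos in ([473,-124,350],[420,-124,350],[520,-124,400]):
      j=bot.ik(pos,q)
      if j is not None: print(t,az,pos,np.round(j,2),round(float(np.abs(np.array(j)-s['joint_positions']).max()),2))
E
```

```text
16.20069491722111 87.57650256156921 [ 473.35217748 -123.70425858   95.27560577] 15.9667
16.39329532317357 [ 473.09275098 -123.6818002   299.92366055] [-0.33  0.13  1.61  0.    1.4  -0.53] 18.8833
75 -180 [473, -124, 350] [-0.23  0.7   1.09 -0.45  2.61 -0.66] 1.21
75 -180 [420, -124, 350] [-0.25  0.58  1.28 -0.43  2.54 -0.63] 1.14
75 -180 [520, -124, 400] [-0.22  0.79  0.82 -0.6   2.77 -0.83] 1.37
75 -150 [473, -124, 350] [-0.08  0.61  1.24 -0.86  2.34 -0.54] 0.94
75 -150 [420, -124, 350] [-0.08  0.49  1.42 -0.83  2.29 -0.48] 0.89
75 -150 [520, -124, 400] [-0.07  0.68  1.   -1.    2.44 -0.73] 1.04
75 0 [473, -124, 350] [-0.58 -0.26  2.26  1.75  0.57 -2.16] 1.75
75 0 [420, -124, 350] [-0.71 -0.4   2.35  1.62  0.68 -2.05] 1.62
75 0 [520, -124, 400] [-0.5  -0.21  2.1   1.61  0.48 -1.95] 1.61
75 30 [473, -124, 350] [-0.79 -0.04  2.07  1.44  1.23 -1.66] 1.44
75 30 [420, -124, 350] [-0.9  -0.14  2.16  1.39  1.33 -1.66] 1.39
75 30 [520, -124, 400] [-0.7  -0.01  1.92  1.42  1.17 -1.51] 1.42
75 60 [473, -124, 350] [-0.79  0.22  1.79  1.22  1.69 -1.22] 1.22
75 60 [420, -124, 350] [-0.87  0.13  
[... 1724 characters left out ...]
 0.19  1.93  1.3   1.83 -1.33] 1.3
85 60 [520, -124, 400] [-0.73  0.28  1.68  1.41  1.73 -1.14] 1.41
85 90 [473, -124, 350] [-0.7   0.49  1.52  1.14  2.15 -0.8 ] 1.14
85 90 [420, -124, 350] [-0.76  0.4   1.65  1.07  2.18 -0.87] 1.07
85 90 [520, -124, 400] [-0.65  0.52  1.35  1.25  2.15 -0.63] 1.25
85 120 [473, -124, 350] [-0.55  0.65  1.26  0.9   2.49 -0.42] 1.09
85 120 [420, -124, 350] [-0.6   0.55  1.42  0.79  2.49 -0.54] 1.09
85 120 [520, -124, 400] [-0.52  0.71  1.05  1.11  2.55 -0.16] 1.15
85 150 [473, -124, 350] [-0.39  0.75  1.1   0.35  2.75 -0.39] 1.35
85 150 [420, -124, 350] [-0.42  0.64  1.29  0.23  2.69 -0.51] 1.29
85 150 [520, -124, 400] [-0.37  0.83  0.85  0.67  2.89 -0.06] 1.49
```

View pics/w5.png

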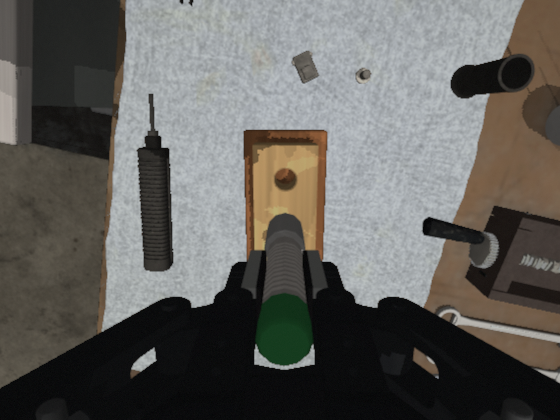

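The gauge is in the fingers, its green end at (285,328) and its socket empty at (286,178). I turn it towards +y at height, where the space is clear.

```bash
python3 - <<'E'
from h import *
r0=rot(bot.read_state()['tool_rot'])
for t in (27,54,82):
    bot.move_to([473,-124,330+t/2],quat(R.from_rotvec([np.radians(t),0,0])*r0)); bot.dwell(.2)
bot.dwell(1)
s=bot.read_state(); print(s['ee_pos'],rot(s['tool_rot']).as_matrix()[:,2],s['grip_width'],s['grip_force'],abs(s['qvel']).max(),s['clock'])
a=cam('scene')['image'];cv2.imwrite('pics/s6.png',a[20:380,60:500])
E
```

```text
[ 472.99340797 -124.00856927  370.98579612] [-1.29374701e-04  9.90276955e-01 -1.39109797e-01] 15.899533672458297 87.8101658821106 0.0019965897785834998 21.8833
```

View pics/s6.png

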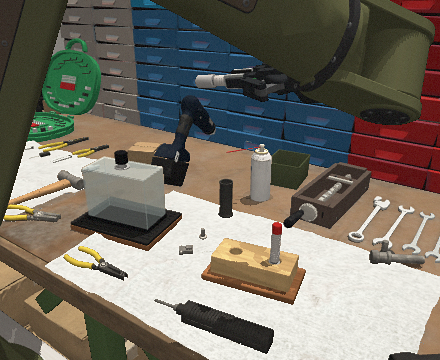

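The gauge is held level at crop (210,80), about 37 cm up and still. The cover is upright on the board at (122,190), the red gauge is in its socket at (276,240), and the sleeve, latch and bolt have not moved.

```bash
python3 -c "
from rig import bot
print(bot.finish_job())"
```

```text
the job is handed in; nothing more can be done
None
```

I handed the job in at about 22 s: the GO gauge is held still, 8° from level and about 37 cm up, the cover stands upright on the rubber-faced board, and the NO-GO gauge, sleeve, latch block and bolt are where they were; the hand-in call returned no verdict.

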